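Slide the tube rack round the obstacles into the filing station

ROBOT

A 6-joint arm with a two-finger parallel gripper is mounted at the origin on the work surface. World frame = base frame: x ahead of the robot, y to its left, z up, the work surface at z = 0. Lengths are in m, angles in rad, forces in N, time in s.
With the tool pointing down it reaches from about 0.15 to 0.775 m from the base axis. Payload 6.1 kg.
Tool frame: the origin (TCP) lies midway between the tips of the shut fingers; the grasp point (between the pads) lies 19 mm behind it; y points along the fingers, x is the direction in which the jaws open and shut, and the axes are right-handed (so a half turn about y gives the same grasp; the last joint's range is limited). The gripper opens to 85 mm and grips with 20 to 120 N. Pads are 22 mm wide; open, the fingers measure 114 mm over their backs; the gripper's body (76 mm by 85 mm) begins 54 mm behind the grasp point. The pads swing forward as they close: fully open they stand 13 mm farther back than shut.
Start: joints at [1.196, 0.126, -0.04, 1.405, 0, 1.571], TCP at [0.192, 0.489, 0.231] pointing down, gripper open.
Joint ranges: [-2.72, 2.72], [-0.95, 1.95], [-1.27, 1.35], [-1.78, 2.02], [-1.46, 1.47], [-3.14, 3.14]. Speed limits (rad/s): [2.39, 2.39, 3.01, 3.14, 3.14, 3.14].

INTERFACE

Orientations are given as a 3x3 rotation matrix whose columns are the frame's x, y, z axes.
In Python, from plant import get_state, optics, job_done gives the robot as it stands. The module is installed in compiled form; this text tells all that it offers.
- The arm moves only by the shell command python3 -m creep 'ROWS' [FORCE]. ROWS is text: rows parted by semicolons, each of 5 numbers parted by spaces: the finger opening in mm, from 0 to 85.4, then the shift along the world's x, y, z in mm, then the turn about the world's z in degrees. A call has 1 to 8 rows; each row shifts and turns the commanded pose from where the row before left it; what a row does not reach is not made up. A row lasts 1/8 s, in which the tool goes at most 62.5 mm and 10.7 degrees, less where a joint would pass 70% of its speed; a pose out of reach is approached as far as the arm can. A call is refused whole if a number of a shift passes 62.5 or a number of a turn 10.7, either way. A call with a gripper value outside its range is refused whole. The fingers move at their own pace and stop on an object; FORCE is the grip in N (left out, the last holds). Time passes only in rows, so rows that do not move let the fingers close. It gives the time, the measured TCP pose, the force and the opening at its end, in the units of the state.
- get_state(): the state, without advancing time (a new reading comes with each control period).
- optics.grab_frame(name): name is "scene" or "top" or "wrist"; returns a dict with "frame" (400x640x3 uint8, blue, green, red), "fx", "fy", "cx", "cy" (pixels), "eye" and "rotation" of the camera in the world; the wrist camera has in their place "tool_from_camera" (4x4, takes a point from camera to tool coordinates, whose origin is the TCP and whose axes are the tool frame's). Camera axes: x right, y up, looking along -z (the intrinsics and any distortion apply to the point x, -y, -z); pixel columns grow to the right and rows downward; lengths in m; the calibration is good to about 2 mm. A picture is of the moment at which its call begins: read the wrist's pose just before it. There is no depth.
- job_done(): hands the job in, once; it reports no verdict.
The state is a dict: "t": time; "q": joint angles; "joint_vel": joint speeds; "joint_efforts": joint torques, N m; "eef_pos": TCP position; "eef_rot": TCP orientation; "force": force on the tool from outside, world axes, zero at the start; "ft_torque": the same for the moment, N m; "width": finger opening in m.
Only numpy, scipy, OpenCV 4.12 (cv2) and the standard library are available. Lean on these libraries where they do the work, as an engineer would, in place of code of your own. Each camera call takes 0.05 s, during which the arm holds its last target.

TASK

Push the wooden tube rack along the bench, round the capped pipe post and the little anvil without touching either of them, and in between the two wooden cheeks of the filing station. Push it gently home until the station's sprung plate is pressed right back, then let go and leave it there. Keep the rack flat on the bench all the way, and leave the file, the tape roll and the tube cutter where they are.

Things in the scene. Friction and masses are not known exactly. Their poses are not given: they have to be found in the camera images.
- rack: Loose square hardwood block, 100 x 100 mm, 45 mm high, 0.5 to 1 kg, nine flush copper tube ends in its top. Nothing to grip and too wide to grip: push it low on its sides with the fingertips; sliding takes about 3 to 9 N. Origin: centre of its underside; x, y along its sides. It starts with its x axis within 0.3 rad of the station's, about 130 mm to the +y side of its centre line.
- station: Fixed: two dark-wood cheeks 30 mm high on the bench, inner faces 106 mm apart, no floor between. Origin: on the bench midway between them, where they begin to run parallel (x = 0 to 130 mm). x axis: the way the rack is pushed in. In front each flares out to x = -38, |y| = 85 mm. When home, the rack's centre is at x = -10 to +26 mm, so its rear face stands 24 to 60 mm out of the parallel part.
- stop: Fixed steel bracket at the station's far end (same origin and axes) with a rod and an aluminium plate 64 mm wide, 42 high facing the mouth. The rod's setting varies, untold: the plate's free face is at x = 34 to 70 mm. It yields 6 mm to +x on a soft spring (0.3 to 1.8 N, less than the rack's friction, so the rack stays put), then is solid. Over 15 N of rack on plate (20 N on a cheek) is too hard.
- post: Fixed obstacle, not to be touched by anything: round iron floor flange of 80 mm diameter with a capped pipe stub of 42 mm diameter on it, 62 mm high. Origin: centre of its underside.
- anvil: Fixed obstacle, not to be touched: little steel bench anvil, base 72 x 50 mm, 60 mm high, all within 45 mm of its origin (centre of underside). Of post and anvil (either way round) one stands near the station's centre line, 400 to 450 mm before the origin; the other 100 to 120 mm before it and 135 to 160 mm to the +y side, in the rack's starting lane. The rack passes between them.
- file: Loose bystander: hand file with black handle, 270 mm long, 22 mm high, lying on the robot's side of the station. Origin: under its middle.
- tape: Loose bystander: white tape roll, 72 mm diameter, 25 mm high. Origin: centre of its underside.
- cutter: Loose bystander: blue C-shaped tube cutter, about 65 x 115 mm, 20 mm high. Origin: underside of its middle.
There are look-alikes about, which are no part of the job. What is shaped like the stop but green or red is not meant.

How it is judged:
By the outcome, as a careful person would: the job done as asked, in the order asked, and still so for the second after the job is handed in, with the robot touching nothing.
It also fails if it takes over 64 s, if anything falls off the work surface, if the arm or the gripper's body presses on something with over 40 N, if the wrist force passes 120 N, or if a joint passes its speed limit or range.

## Working session

There is one attempt and no reset: what is moved stays moved. The work goes in short steps, Python scripts to look and compute and a shell command to move; the robot and the scene stay as the last step left them, time stands still between calls to the robot, and variables do not carry over. Pictures are saved under pics/ and viewed, and the job is handed in when it is done.

```bash
mkdir -p pics; ls
python3 - <<'E'
from plant import get_state, optics
import cv2
s=get_state(); print({k:s[k] for k in('t','eef_pos','eef_rot','force','width')})
for n in ('scene','top','wrist'):
    f=optics.grab_frame(n); cv2.imwrite(f'pics/{n}0.png',f['frame'])
    print({k:v for k,v in f.items() if k!='frame'}, f.keys())
E
```

```text
pics
{'t': 0.0, 'eef_pos': array([0.19204459, 0.48818258, 0.23052707]), 'eef_rot': array([[ 3.66080171e-01, -5.81989601e-04, -9.30583134e-01],
       [ 9.30581964e-01, -1.47541599e-03,  3.66080634e-01],
       [-1.58605236e-03, -9.99998742e-01,  1.46848647e-06]]), 'force': array([ 0.28034014,  0.52598713, -0.75626759]), 'width': 0.08542890205718051}
{'fx': 377.1703323563764, 'fy': 377.1703323563764, 'cx': 321.51186316452333, 'cy': 199.3496590139646, 'eye': array([ 0.94163496, -0.63972631,  0.54312227]), 'rotation': array([[ 0.86758129, -0.27857299,  0.41194635],
       [ 0.4972523 ,  0.47505085, -0.72599369],
       [ 0.00654678,  0.83469981,  0.55066629]])} dict_keys(['frame', 'fx', 'fy', 'cx', 'cy', 'eye', 'rotation'])
{'fx': 430.8850513372001, 'fy': 430.8850513372001, 'cx': 324.57571296033245, 'cy': 194.54890070786283, 'eye': array([0.44977818, 0.07014309, 1.1571995 ]), 'rotation': array([[ 0.00349551,  0.99487803, -0.10102223],
       [-0.99989334,  0.00490984,  0.01375497],
       [ 0.01418052,  0.10096338,  0.99478908]])} dict_keys(['frame', 'fx', 'fy', 'cx', 'cy', 'eye', 'rotation'])
{'fx': 302.84169857447404, 'fy': 302.84169857447404, 'cx': 322.3209472717816, 'cy': 200.36795750867543, 'tool_from_camera': array([[ 9.99999934e-01,  3.43583635e-04,  1.19518241e-04,
        -6.08457694e-04],
       [ 2.49335994e-05,  2.63038831e-01, -9.64785247e-01,
        -1.42791481e-01],
       [-3.62922360e-04,  9.64785186e-01,  2.63038805e-01,
         6.70323739e-02],
       [ 0.00000000e+00,  0.00000000e+00,  0.00000000e+00,
         1.00000000e+00]])} dict_keys(['frame', 'fx', 'fy', 'cx', 'cy', 'tool_from_camera'])
```

View pics/top0.png

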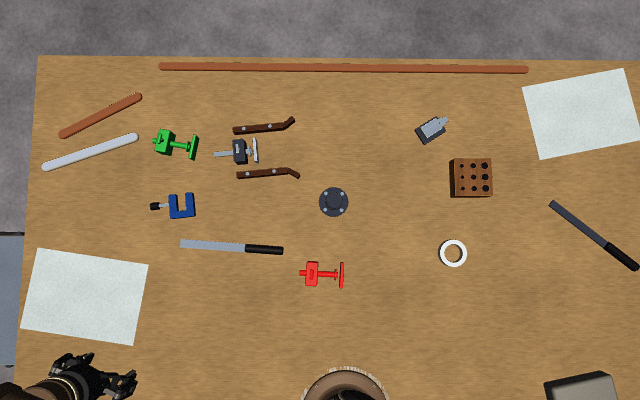

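View pics/scene0.png

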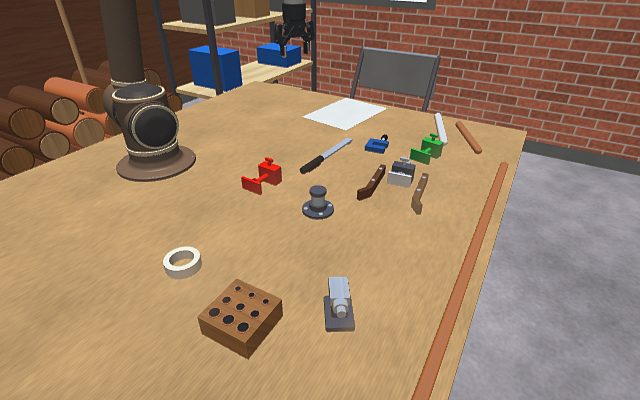

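View pics/wrist0.png

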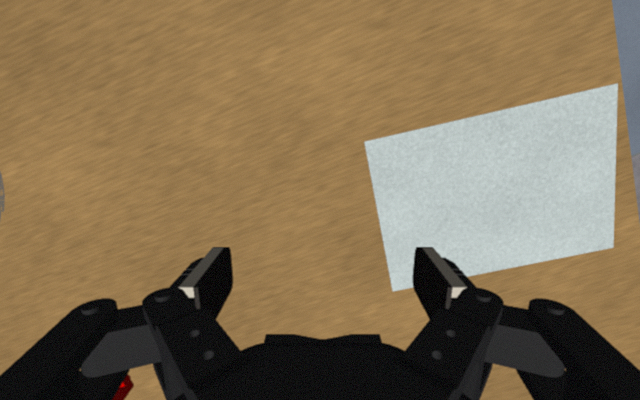

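The top view shows the rack at about (470,177), the post at (333,201), the anvil at (432,130), the station at (235–298, 120–180) with its grey stop at (240,150), and the tape at (453,253). The green stop at (175,145) and the red one at (322,274) are decoys. I'll zoom in next.

```bash
cat > h.py <<'E'
import numpy as np, cv2
from plant import get_state, optics
def ray(f,uv,z):
    uv=np.atleast_2d(np.float64(uv)); d=np.c_[(uv[:,0]-f['cx'])/f['fx'],-(uv[:,1]-f['cy'])/f['fy'],-np.ones(len(uv))]
    w=d@f['rotation'].T; s=(z-f['eye'][2])/w[:,2]
    return (f['eye']+w*s[:,None])[:,:2]
def proj(f,P):
    c=(np.atleast_2d(P)-f['eye'])@f['rotation']
    return np.c_[f['cx']+f['fx']*c[:,0]/-c[:,2], f['cy']-f['fy']*c[:,1]/-c[:,2]]
E
python3 - <<'E'
import cv2
a=cv2.imread('pics/top0.png'); 
cv2.imwrite('pics/top0_st.png',cv2.resize(a[105:195,200:315],None,fx=6,fy=6,interpolation=cv2.INTER_CUBIC))
cv2.imwrite('pics/top0_rk.png',cv2.resize(a[100:220,400:510],None,fx=5,fy=5,interpolation=cv2.INTER_CUBIC))
E
```

```text
(no output)
```

View pics/top0_st.png

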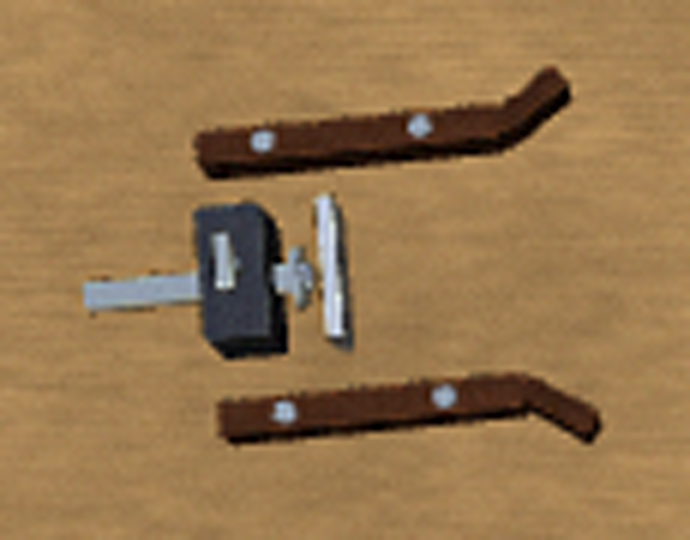

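View pics/top0_rk.png

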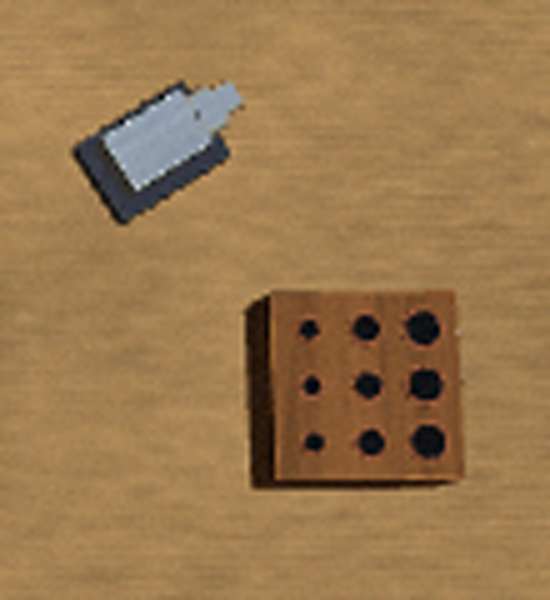

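```bash
cat > m1.py <<'E'
from h import *
f=optics.grab_frame('top'); a=f['frame']
np.savez('top.npz',**f)
S=lambda p:(np.float64(p)+.5)/6-.5+[200,105]
R=lambda p:(np.float64(p)+.5)/5-.5+[400,100]
sc=ray(f,S([[263,141],[420,125],[285,411],[444,396]]),.031)
d=(sc[1]-sc[0]+sc[3]-sc[2]); th=np.arctan2(-d[1],-d[0]); mid=sc.mean(0)
print('screws',sc.round(4),'heading',th, 'sep',np.linalg.norm((sc[0]+sc[1]-sc[2]-sc[3])/2))
ax=np.array([np.cos(th),np.sin(th)]); ay=np.array([-ax[1],ax[0]])
pts=ray(f,S([[525,374],[218,400],[500,108],[195,132]]),.03)
print('kinkL,endL,kinkU?,endU rel',((pts-mid)@np.c_[ax,ay]).round(4))
pl=ray(f,S([[318,195],[340,335],[330,195],[346,335]]),.042)
print('plate',((pl-mid)@np.c_[ax,ay]).round(4))
rk=ray(f,R([[270,291],[455,291],[465,480],[274,481]]),.045)
print('rack',rk.round(4),rk.mean(0),np.linalg.norm(np.diff(rk,axis=0),axis=1),((rk-mid)@np.c_[ax,ay]).round(4),((rk.mean(0)-mid)@np.c_[ax,ay]).round(4))
e=rk[0]-rk[1]; print('rack heading',np.arctan2(e[1],e[0]), np.arctan2(*( (rk[3]-rk[2])[::-1])))
an=ray(f,R([[75,150],[124,223],[229,152],[182,84]]),.012); print('anvil',an.round(4),an.mean(0),((an.mean(0)-mid)@np.c_[ax,ay]).round(4))
po=ray(f,[[333,202]],.008); print('post',po,((po-mid)@np.c_[ax,ay]).round(4))
print('mid',mid)
# rack mask
hsv=cv2.cvtColor(a,cv2.COLOR_BGR2HSV)
print('rack hsv',hsv[170,484],'table',hsv[200,420],'cheek',hsv[127,250], 'side',hsv[180,451])
E
python3 m1.py
```

```text
screws [[0.7409 0.2712]
 [0.7487 0.2018]
 [0.62   0.2589]
 [0.627  0.1893]] heading 1.6769696647636645 sep 0.12193203090465861
kinkL,endL,kinkU?,endU rel [[-0.071   0.0548]
 [ 0.0642  0.0528]
 [-0.0712 -0.0656]
 [ 0.0645 -0.0681]]
plate [[ 0.0111 -0.0313]
 [ 0.0069  0.0317]
 [ 0.0059 -0.0308]
 [ 0.0043  0.0319]]
rack [[ 0.6615 -0.2841]
 [ 0.6621 -0.3819]
 [ 0.5621 -0.3836]
 [ 0.5611 -0.2835]] [ 0.61171018 -0.33326747] [0.0978137  0.09998134 0.10010547] [[-0.5091  0.077 ]
 [-0.6064  0.0868]
 [-0.5975  0.1864]
 [-0.4979  0.1768]] [-0.5527  0.1318]
rack heading 1.5769639386526382 1.5809267147609085
anvil [[ 0.7449 -0.1901]
 [ 0.7047 -0.216 ]
 [ 0.7444 -0.2742]
 [ 0.7822 -0.2494]] [ 0.74406516 -0.23243718] [-0.4665 -0.0105]
post [[0.54654274 0.03162844]] [[-0.183   0.1579]]
mid [0.68414293 0.23032522]
rack hsv [ 13 166 118] table [ 17 131 167] cheek [ 11 197  70] side [ 11 170  42]
```

```bash
python3 -m creep '50 23 -50 0 -3.8; 50 23 -51 0 -3.8; 50 23 -51 0 -3.8; 50 23 -51 0 -3.8; 50 23 -51 0 -3.8; 50 23 -51 0 -3.8; 50 23 -51 0 -3.8; 50 23 -51 0 -3.8'
```

```text
t: 1.2
eef_pos: [0.3765, 0.0798, 0.2314]
eef_rot: [[0.788, 0.001, -0.616], [0.616, 0.0, 0.788], [0.001, -1.0, -0.0]]
force: [0.5, 1.1, -0.2]
width: 0.0498
```

```bash
python3 -m creep '50 23 -51 -10 -3.8; 50 23 -51 -10 -3.8; 50 23 -51 -10 -3.8; 50 23 -51 -10 -3.8; 50 23 -51 -10 -3.8; 50 23 -51 -15 -3.8; 50 23 -51 -15 -3.8; 50 23 -51 -15 -3.8'
```

```text
t: 2.2
eef_pos: [0.5607, -0.3282, 0.1355]
eef_rot: [[0.991, -0.0, -0.132], [0.132, 0.0, 0.991], [-0.0, -1.0, 0.0]]
force: [0.4, 0.7, -1.0]
width: 0.0501
```

```bash
python3 -m creep '50 25 -51 0 -3.6; 50 26 -51 0 -3.5; 50 0 0 -40 0; 50 0 0 -30 0; 50 0 0 -25 0; 50 0 0 -15 0; 50 0 0 -10 0; 50 0 0 0 0'
python3 - <<'E'
from h import *
for n in('top','scene','wrist'):
    f=optics.grab_frame(n); cv2.imwrite(f'pics/{n}1.png',f['frame'])
E
```

```text
t: 3.2
eef_pos: [0.6111, -0.4283, 0.016]
eef_rot: [[1.0, -0.0, -0.011], [0.011, 0.0, 1.0], [-0.0, -1.0, 0.0]]
force: [0.1, -0.1, 0.1]
width: 0.0502
```

View pics/top1.png

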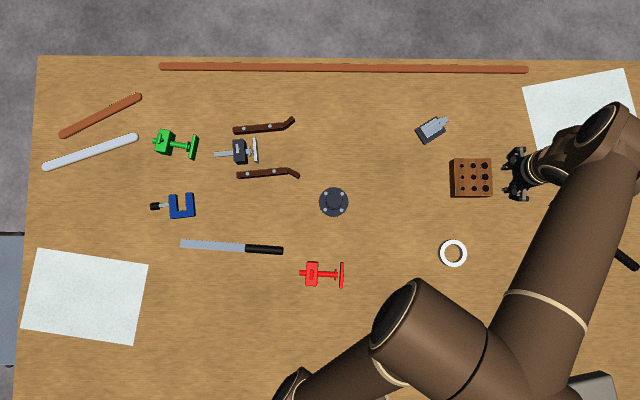

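View pics/wrist1.png

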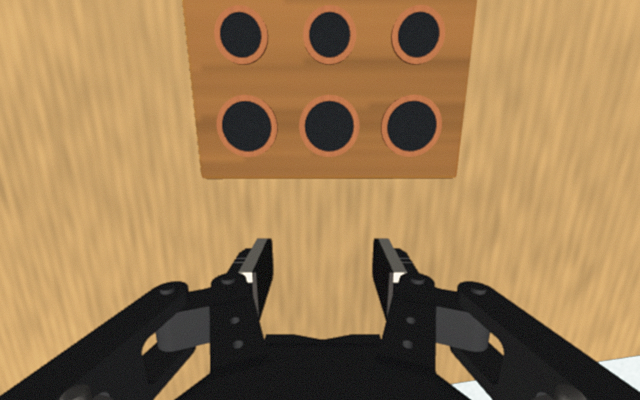

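View pics/scene1.png

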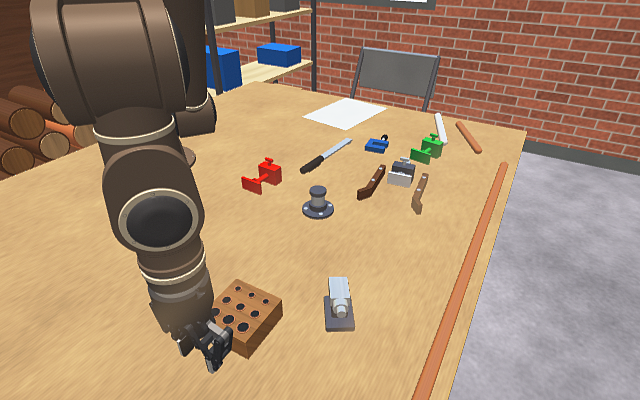

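The gripper stands behind the rack: the rack's rear edge in the wrist view runs from (202,178) to (458,178), centred to within about 3 mm. I'll approach gently.

```bash
python3 -m creep '50 1 10 -4 0; 50 1 10 0 0; 50 0 5 0 0; 50 0 3 0 0; 50 0 3 0 0; 50 0 3 0 0; 50 0 3 0 0; 50 0 3 0 0'
```

```text
t: 4.35
eef_pos: [0.6131, -0.3896, 0.0124]
eef_rot: [[1.0, 0.0, -0.01], [0.01, -0.002, 1.0], [0.0, -1.0, -0.002]]
force: [0.4, -4.9, -0.7]
width: 0.05
```

```bash
python3 -m creep '50 0 5 0 0.1; 50 0 6 0 0.1; 50 0 7 0 0.1; 50 0 8 0 0.2; 50 0 8 0 0.2; 50 -0.2 8 0 0.2; 50 -0.2 8 0 0.2; 50 -0.2 8 0 0.2'
python3 - <<'E'
from h import *
for n in('top','wrist'):
    f=optics.grab_frame(n); cv2.imwrite(f'pics/{n}2.png',f['frame'])
E
```

```text
t: 5.35
eef_pos: [0.6126, -0.3304, 0.0124]
eef_rot: [[0.999, 0.0, -0.033], [0.033, -0.001, 0.999], [0.0, -1.0, -0.001]]
force: [0.5, -5.8, -0.4]
width: 0.0498
```

View pics/wrist2.png

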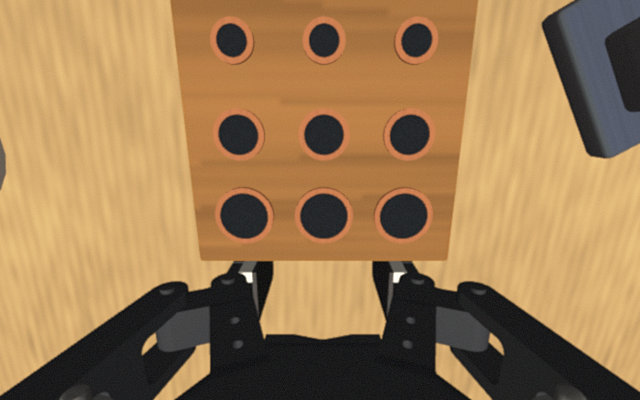

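View pics/top2.png

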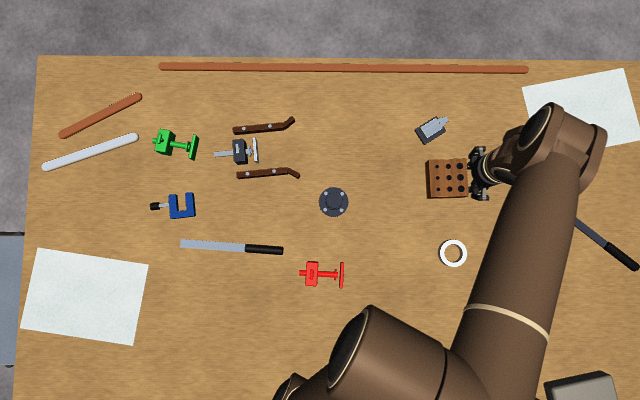

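```bash
python3 -m creep '50 -0.3 7 0 0.2; 50 -0.3 8 0 0.2; 50 -0.3 8 0 0.2; 50 -0.4 8 0 0.2; 50 -0.4 8 0 0.2; 50 -0.4 8 0 0.2; 50 -0.5 8 0 0.2; 50 -0.5 8 0 0.2'
```

```text
t: 6.45
eef_pos: [0.6095, -0.2677, 0.0124]
eef_rot: [[0.998, 0.0, -0.061], [0.061, -0.001, 0.998], [0.0, -1.0, -0.001]]
force: [0.8, -5.4, -1.1]
width: 0.0499
```

```bash
python3 -m creep '50 -0.5 8 0 0.2; 50 -0.5 8 0 0.2; 50 -0.6 8 0 0.2; 50 -0.6 8 0 0.2; 50 -0.6 8 0 0.2; 50 -0.7 8 0 0.2; 50 -0.7 8 0 0.2; 50 -0.7 8 0 0.2'
```

```text
t: 7.45
eef_pos: [0.6046, -0.2037, 0.0124]
eef_rot: [[0.996, 0.0, -0.089], [0.089, -0.001, 0.996], [0.0, -1.0, -0.001]]
force: [0.1, -4.2, -0.6]
width: 0.0498
```

```bash
python3 -m creep '50 -0.7 8 0 0.2; 50 -0.8 8 0 0.2; 50 -0.8 8 0 0.2; 50 -0.8 8 0 0.2; 50 -0.8 8 0 0.1; 50 -0.8 8 0 0.1; 50 -0.7 7 0 0; 50 -0.3 3 0 0'
python3 - <<'E'
from h import *
for n in('top','wrist'):
    f=optics.grab_frame(n); cv2.imwrite(f'pics/{n}3.png',f['frame'])
a=cv2.imread('pics/top3.png'); cv2.imwrite('pics/top3_c.png',cv2.resize(a[95:245,280:440],None,fx=5,fy=4.0 and 5,interpolation=cv2.INTER_CUBIC)[:600])
E
```

```text
t: 8.45
eef_pos: [0.5988, -0.1455, 0.0124]
eef_rot: [[0.994, -0.0, -0.107], [0.107, -0.001, 0.994], [-0.0, -1.0, -0.001]]
force: [1.1, -5.4, -0.1]
width: 0.0498
```

View pics/top3_c.png

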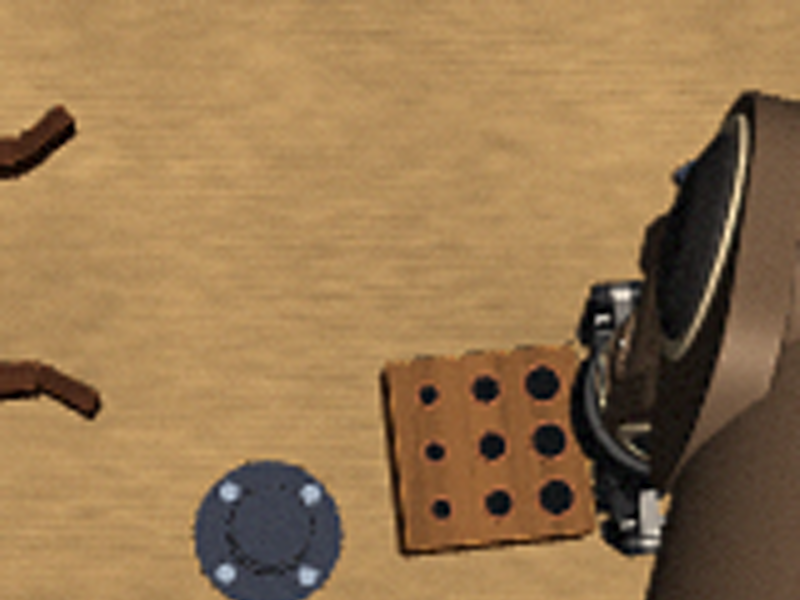

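View pics/wrist3.png

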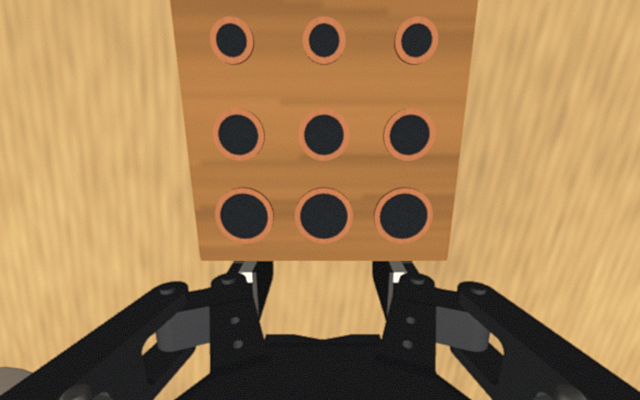

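The rack sits flush on both fingers and clears the post by about 60 px of this crop (roughly 30 mm).

```bash
cat >> h.py <<'E'
TH=1.677; AX=np.array([np.cos(TH),np.sin(TH)]); AY=np.array([-AX[1],AX[0]]); O=np.array([0.6841,0.2303])-0.068*AX
def st(p): return (np.atleast_2d(p)-O)@np.c_[AX,AY]
def world(s): return O+np.atleast_2d(s)@np.c_[AX,AY].T
E
python3 - <<'E'
from h import *
f=dict(np.load('top.npz')); C=lambda p:(np.float64(p)+.5)/5-.5+[280,95]
h=ray(f,C([[429,394],[486,389],[542,382],[435,451],[492,446],[549,439],[441,509],[498,502],[556,496]]),.045)
c=h.mean(0); d=h[[0,3,6]].mean(0)-h[[2,5,8]].mean(0); print('rack',c,st(c),np.arctan2(d[1],d[0]))
k=ray(f,C([[385,366],[578,346],[597,532],[403,552]]),.045); print(st(k).round(4),k.mean(0),st(k).mean(0))
print('post',st(ray(f,C([[268,533]]),.01)), 'O',O)
# side push tool pose: face centre t+0.05+0.011+gap
s=st(k).mean(0); print('contact TCP',world([s[0],s[1]+.061]),'tcp now st',st(get_state()['eef_pos'][:2]))
E
```

```text
rack [ 0.5919699  -0.08437998] [[-0.23514081  0.12496839]] 1.6843060420122642
[[-0.1842  0.0779]
 [-0.2861  0.0775]
 [-0.2843  0.1756]
 [-0.1827  0.1757]] [ 0.59020425 -0.08373939] [-0.23431666  0.12665619]
post [[-0.11564228  0.15592293]] O [0.69130828 0.16268313]
contact TCP [[ 0.52954794 -0.09020565]] tcp now st [[-0.29627308  0.12465044]]
```

```bash
python3 -m creep '50 1 -10 0 0; 50 1.5 -15 0 0; 50 0 -5 30 0; 50 0 0 50 -10; 50 -15 10 0 -10; 50 -20 15 0 -10; 50 -20 20 0 -10; 50 -20 20 0 -10'; python3 -m creep '50 -20 17 0 -10; 50 0 0 0 -10; 50 0 0 0 -10; 50 0 0 0 -10; 50 0 0 0 0'
python3 - <<'E'
from h import *
s=get_state(); print(s['q'].round(3),st(s['eef_pos'][:2]))
f=optics.grab_frame('wrist'); cv2.imwrite(f'pics/wrist4.png',f['frame'])
f=optics.grab_frame('top'); cv2.imwrite(f'pics/top4.png',f['frame'])
E
```

```text
t: 9.55
eef_pos: [0.5258, -0.1107, 0.0923]
eef_rot: [[0.716, -0.0, 0.698], [-0.698, 0.001, 0.716], [-0.001, -1.0, 0.0]]
force: [0.7, 0.0, 0.2]
width: 0.05
t: 10.18
eef_pos: [0.5065, -0.094, 0.0923]
eef_rot: [[0.108, -0.0, 0.994], [-0.994, 0.0, 0.108], [-0.0, -1.0, 0.0]]
force: [-0.7, 0.3, -0.5]
width: 0.0502
[-0.184  0.145 -0.325  1.101  0.     2.85 ] [[-0.23566165  0.21100598]]
```

View pics/wrist4.png

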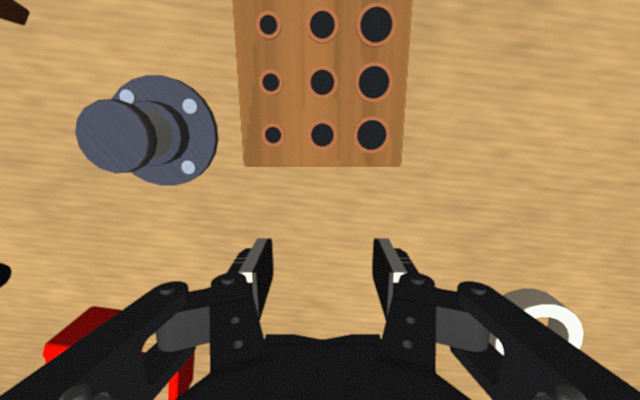

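View pics/top4.png

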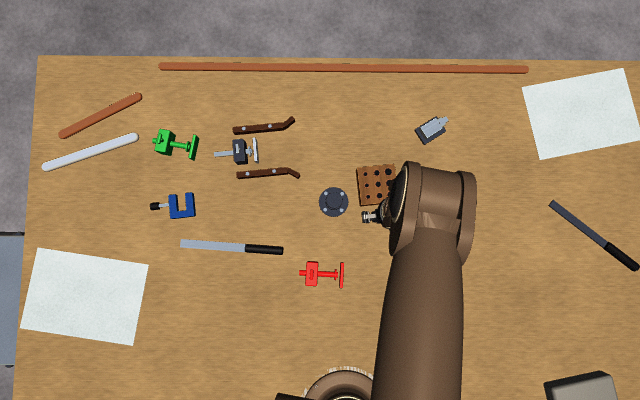

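```bash
python3 -m creep '40 0 0 -40 0; 40 0 0 -25 0; 40 0 0 -15 0; 40 10 1 0 0; 40 8 0.9 0 0; 40 3 0.3 0 0; 40 3 0.3 0 0; 40 4 0.4 0 0'; python3 -m creep '40 5 0.5 0 0; 40 6 0.6 0 0; 40 7 0.7 0 0; 40 7 0.8 0 0; 40 7 0.8 0 0; 40 7 0.8 0 0; 40 7 0.8 0 0; 40 7 0.8 0 0'
python3 - <<'E'
from h import *
s=get_state(); print(st(s['eef_pos'][:2]))
f=optics.grab_frame('wrist'); cv2.imwrite(f'pics/wrist5.png',f['frame'])
E
```

```text
t: 11.28
eef_pos: [0.5323, -0.0907, 0.0124]
eef_rot: [[0.107, -0.004, 0.994], [-0.994, -0.001, 0.107], [0.0, -1.0, -0.004]]
force: [-12.3, -1.5, 9.6]
width: 0.0398
t: 12.28
eef_pos: [0.5846, -0.085, 0.0123]
eef_rot: [[0.106, -0.005, 0.994], [-0.994, -0.001, 0.106], [0.0, -1.0, -0.005]]
force: [-11.1, -1.1, 7.7]
width: 0.0399
[[-0.23500096  0.13240116]]
```

View pics/wrist5.png

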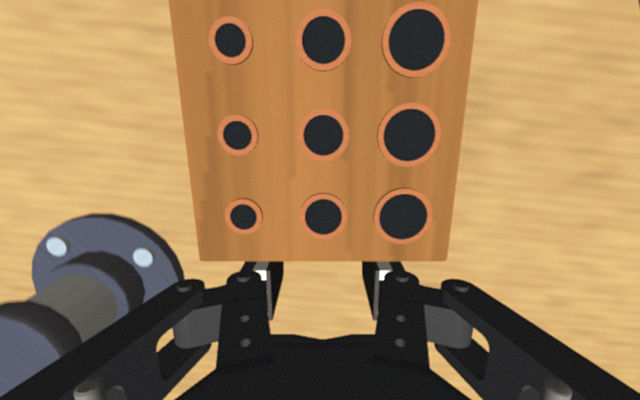

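The rack is flush on the fingers and passes the post cleanly on the left. There is an unexpected upward force of about 8 N on the tool, so I'll ease z up slightly as I push on.

```bash
python3 -m creep '40 5 0.5 0.5 0; 40 6 0.6 0.5 0; 40 6 0.6 0 0; 40 6 0.7 0 0'
```

```text
t: 12.82
eef_pos: [0.6101, -0.0823, 0.0128]
eef_rot: [[0.107, -0.001, 0.994], [-0.994, 0.0, 0.107], [-0.0, -1.0, -0.001]]
force: [-3.6, -0.4, -3.7]
width: 0.0405
```

```bash
python3 -m creep '40 6 0.6 -0.3 0; 40 7 0.7 0 0; 40 7 0.8 0 0; 40 7 0.7 0 0; 40 6 0.6 0 0; 40 5 0.6 0 0; 40 3 0.3 0 0; 40 2 0.2 0 0'
python3 - <<'E'
from h import *
s=get_state(); print(st(s['eef_pos'][:2]))
f=optics.grab_frame('wrist'); cv2.imwrite(f'pics/wrist6.png',f['frame'])
f=optics.grab_frame('top'); a=f['frame'];cv2.imwrite(f'pics/top6.png',a)
cv2.imwrite('pics/top6_c.png',cv2.resize(a[95:215,280:440],None,fx=5,fy=5,interpolation=cv2.INTER_CUBIC))
E
```

```text
t: 13.82
eef_pos: [0.6535, -0.0778, 0.013]
eef_rot: [[0.107, -0.0, 0.994], [-0.994, -0.0, 0.107], [0.0, -1.0, -0.0]]
force: [-3.5, -0.2, -2.3]
width: 0.0399
[[-0.23515994  0.06312876]]
```

View pics/top6_c.png

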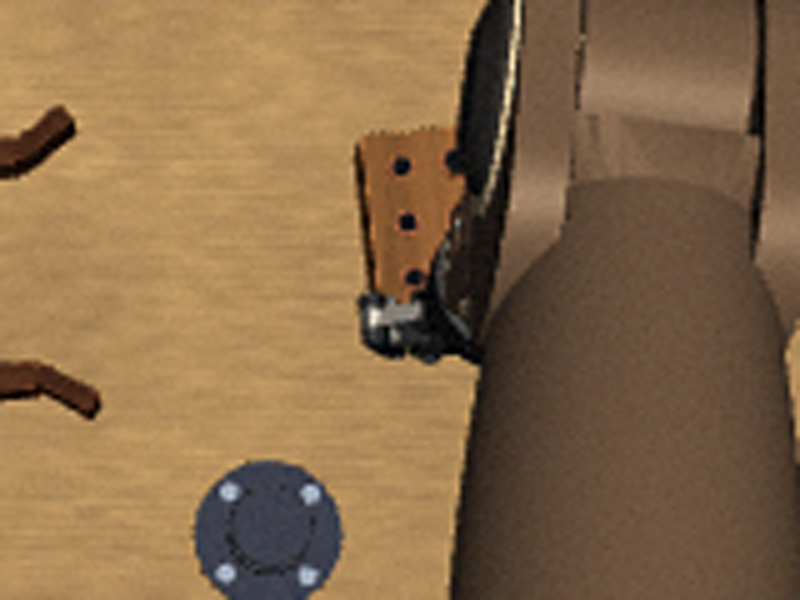

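View pics/wrist6.png

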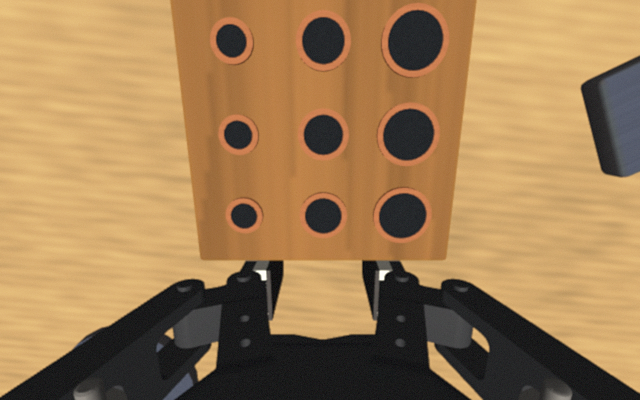

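Run:
```python
from h import *
f=dict(np.load('top.npz')); C=lambda p:(np.float64(p)+.5)/5-.5+[280,95]
print(st(ray(f,C([[402,166],[407,222],[414,277]]),.045)))
```

```text
[[-0.20486105 -0.0273898 ]
 [-0.20414809  0.00279428]
 [-0.20454464  0.0323939 ]]
```

```bash
python3 -m creep '40 2.5 0.3 0 0; 40 0 0 0 0; 40 -8 -0.8 0 0; 40 -12 -1.3 0 0; 40 0 0 40 0; 40 0 0 60 10; 50 8 -8 0 10; 50 16 -12 0 10'; python3 -m creep '50 16 -12 0 10; 50 16 -12 0 10; 50 16 -12 0 10; 50 16 -8 0 10; 50 0 0 0 10; 50 0 0 0 10; 50 0 0 0 0'
python3 - <<'E'
from h import *
s=get_state(); print(s['q'].round(3),st(s['eef_pos'][:2]), world([-0.308,0])-s['eef_pos'][:2])
f=optics.grab_frame('wrist'); cv2.imwrite(f'pics/wrist7.png',f['frame'])
E
```

```text
t: 14.92
eef_pos: [0.6604, -0.0998, 0.1154]
eef_rot: [[0.595, 0.004, 0.804], [-0.804, -0.0, 0.595], [0.003, -1.0, 0.003]]
force: [-0.8, 0.6, -0.2]
width: 0.0498
t: 15.8
eef_pos: [0.7238, -0.1438, 0.1135]
eef_rot: [[0.995, 0.001, -0.105], [0.105, -0.0, 0.995], [0.001, -1.0, -0.0]]
force: [-0.8, -0.2, -0.5]
width: 0.05
[-0.196  0.557  0.3    1.313  0.     1.27 ] [[-3.08206800e-01  1.90614405e-04]] [[0.00016762 0.00022584]]
```

View pics/wrist7.png

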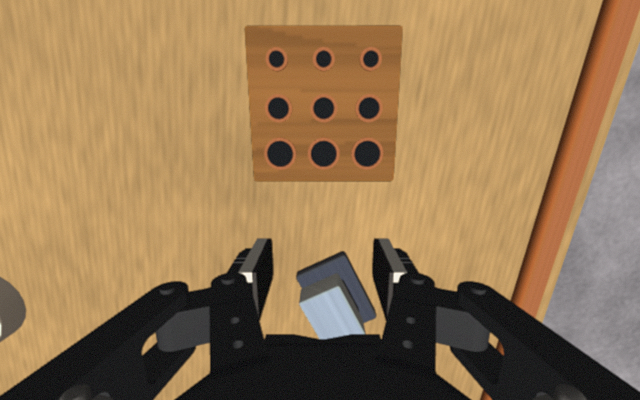

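```bash
cat >> h.py <<'E'
def wristf(f,s):
    T=f['tool_from_camera']; g=dict(f); g['rotation']=s['eef_rot']@T[:3,:3]; g['eye']=s['eef_pos']+s['eef_rot']@T[:3,3]; return g
E
python3 - <<'E'
from h import *
s=get_state(); f=optics.grab_frame('wrist'); g=wristf(f,s)
print('anvil base',st(ray(g,[[345,252],[297,270],[376,317]],.012)).round(4))
print('anvil body top corners @.06',st(ray(g,[[341,273],[301,292]],.06)).round(4))
print('rack',st(ray(g,[[246,27],[402,27],[394,181],[254,181]],.045)).round(4))
h=st(ray(g,[[277,59],[324,59],[371,59],[278,108],[324,108],[369,108],[280,154],[324,154],[367,154]],.045));print(h.mean(0),h.round(4))
E
```

```text
anvil base [[-0.3556 -0.0189]
 [-0.3729  0.0237]
 [-0.4218 -0.049 ]]
anvil body top corners @.06 [[-0.3497 -0.0124]
 [-0.365   0.0167]]
rack [[-0.187   0.0482]
 [-0.1873 -0.0493]
 [-0.2854 -0.0502]
 [-0.2851  0.0494]]
[-0.23578174 -0.0003221 ] [[-0.2055  0.0296]
 [-0.2055 -0.0005]
 [-0.2056 -0.0307]
 [-0.2355  0.0302]
 [-0.2356 -0.0005]
 [-0.2357 -0.0305]
 [-0.2661  0.0301]
 [-0.2662 -0.0004]
 [-0.2663 -0.0303]]
```

```bash
python3 -m creep '50 -0.3 3 -30 0; 50 0 0 -40 0; 50 0 0 -20 0; 50 0 0 -10 0; 50 -0.3 3 0 0; 50 -0.3 3 0 0; 50 -0.3 3 0 0; 50 -0.3 3 0 0'; python3 -m creep '50 -0.5 5 0 0; 50 -0.6 6 0 0; 50 -0.8 7 0 0; 50 -0.8 8 0 0; 50 -0.8 8 0 0; 50 -0.9 8 0 0; 50 -0.9 8 0 0; 50 -0.9 8 0 0'
python3 - <<'E'
from h import *
s=get_state(); print(st(s['eef_pos'][:2]))
E
```

```text
t: 16.9
eef_pos: [0.7233, -0.1303, 0.0145]
eef_rot: [[0.994, 0.002, -0.106], [0.106, -0.004, 0.994], [0.002, -1.0, -0.004]]
force: [0.9, -7.6, 1.7]
width: 0.0503
t: 17.9
eef_pos: [0.7171, -0.0725, 0.0144]
eef_rot: [[0.994, 0.003, -0.105], [0.105, -0.004, 0.994], [0.002, -1.0, -0.004]]
force: [0.6, -5.6, 2.3]
width: 0.0495
[[-0.23654645 -0.00075782]]
```

```bash
python3 -m creep '50 -0.8 7 0 0; 50 -0.8 8 0 0; 50 -0.9 8 0 0; 50 -0.8 8 0 0; 50 -0.8 8 0 0; 50 -0.5 5 0 0; 50 -0.3 3 0 0'
python3 - <<'E'
from h import *
s=get_state(); print(st(s['eef_pos'][:2]))
f=optics.grab_frame('wrist'); cv2.imwrite(f'pics/wrist8.png',f['frame'])
f=optics.grab_frame('top'); a=f['frame'];cv2.imwrite(f'pics/top8.png',a)
cv2.imwrite('pics/top8_c.png',cv2.resize(a[100:200,220:360],None,fx=5.5,fy=5.5,interpolation=cv2.INTER_CUBIC))
E
```

```text
t: 18.77
eef_pos: [0.7122, -0.0253, 0.0144]
eef_rot: [[0.994, 0.003, -0.105], [0.105, -0.004, 0.994], [0.002, -1.0, -0.004]]
force: [0.3, -6.6, 2.6]
width: 0.0499
[[-0.18917498 -0.00086941]]
```

View pics/top8_c.png

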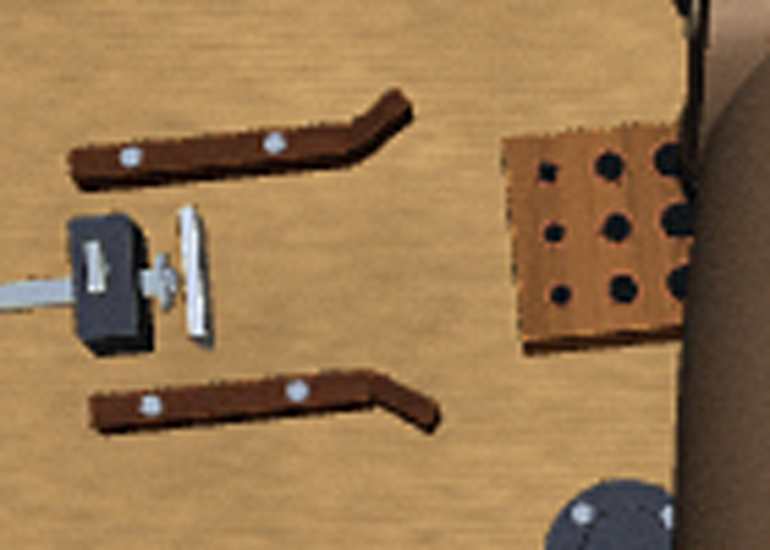

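View pics/wrist8.png

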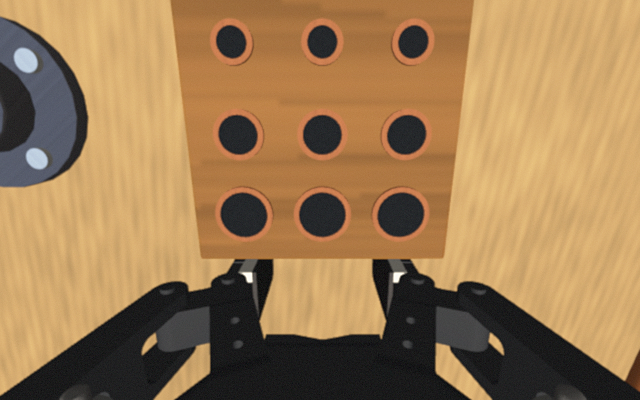

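Run:
```python
from h import *
f=dict(np.load('top.npz')); C=lambda p:(np.float64(p)+.5)/5.5-.5+[220,100]
sc=st(ray(f,C([[131,156],[275,143],[151,405],[297,391]]),.031)); print('screws',sc.round(4),sc.mean(0))
h=st(ray(f,C([[547,172],[554,232],[561,294],[610,167],[616,227],[623,289]]),.045));print(h.round(4),h.mean(0))
d=h[3:].mean(0)-h[:3].mean(0);print('rack yaw err',np.arctan(d[1]/d[0]), [np.arctan((sc[i]-sc[i+1])[1]/(sc[i]-sc[i+1])[0]) for i in(0,2)], 'cols',[(h[i+2]-h[i])[0]/.06 for i in (0,3)])
# inner cheek edges: upper cheek bottom-edge line at z=0 ; lower cheek top-edge at z=.03
print('inner up z=0',st(ray(f,C([[85,190],[355,165]]),0)),'inner low z=.03',st(ray(f,C([[92,396],[375,371]]),.03)))
print('plate',st(ray(f,C([[198,205],[211,340]]),.042)))
```

```text
screws [[ 0.1027 -0.0612]
 [ 0.0329 -0.0607]
 [ 0.1034  0.0611]
 [ 0.0333  0.0614]] [0.06805767 0.0001444 ]
[[-9.650e-02 -2.990e-02]
 [-9.680e-02 -5.000e-04]
 [-9.710e-02  2.980e-02]
 [-1.268e-01 -2.930e-02]
 [-1.266e-01  1.000e-04]
 [-1.268e-01  3.030e-02]] [-1.11750149e-01  8.84122318e-05]
rack yaw err -0.018047156505424697 [np.float64(-0.006722823976578309), np.float64(-0.0036011795444667954)] cols [np.float64(-0.010533187485042145), np.float64(-1.017312899059819e-05)]
inner up z=0 [[ 0.13144957 -0.0548226 ]
 [-0.00294717 -0.05419463]] inner low z=.03 [[ 0.1312175   0.05376906]
 [-0.00473603  0.05527332]]
plate [[ 0.07122281 -0.03112503]
 [ 0.07074164  0.03468581]]
```

```bash
python3 -m creep '50 -0.4 4 0 0; 50 -0.6 6 0 0; 50 -0.6 6 0 0; 50 -0.7 7 0 0; 50 -0.7 7 0 0; 50 -0.7 7 0 0; 50 -0.7 7 0 0; 50 -0.7 7 0 0'; python3 -m creep '50 -0.6 6 0 0; 50 -0.6 6 0 0; 50 -0.5 5 0 0; 50 -0.5 5 0 0; 50 -0.5 5 0 0; 50 -0.5 5 0 0'
python3 - <<'E'
from h import *
s=get_state(); print(st(s['eef_pos'][:2]))
f=optics.grab_frame('wrist'); cv2.imwrite(f'pics/wrist9.png',f['frame'])
f=optics.grab_frame('top'); a=f['frame'];cv2.imwrite(f'pics/top9.png',a)
cv2.imwrite('pics/top9_c.png',cv2.resize(a[100:200,220:360],None,fx=5.5,fy=5.5,interpolation=cv2.INTER_CUBIC))
E
```

```text
t: 19.88
eef_pos: [0.7072, 0.0256, 0.0144]
eef_rot: [[0.994, 0.003, -0.105], [0.105, -0.004, 0.994], [0.002, -1.0, -0.004]]
force: [0.6, -6.6, 1.7]
width: 0.05
t: 20.62
eef_pos: [0.704, 0.0575, 0.0144]
eef_rot: [[0.994, 0.003, -0.105], [0.105, -0.004, 0.994], [0.002, -1.0, -0.004]]
force: [0.3, -8.2, 2.3]
width: 0.05
[[-0.10594631 -0.00146067]]
```

View pics/top9_c.png

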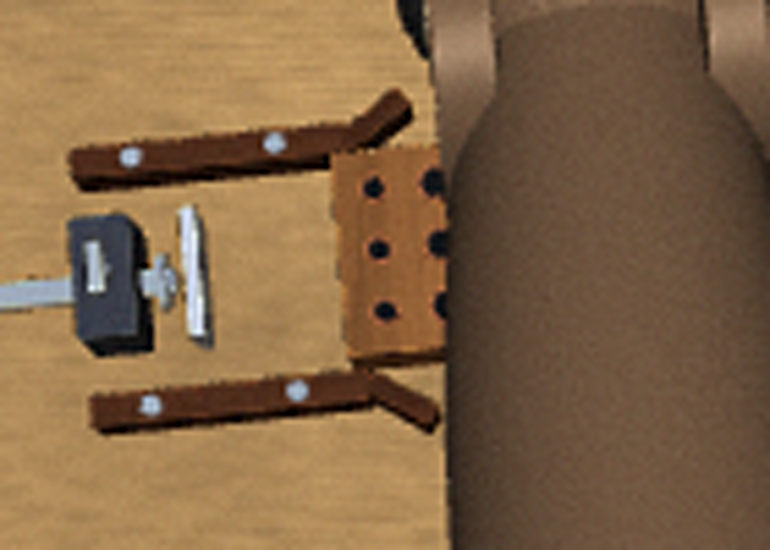

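View pics/wrist9.png

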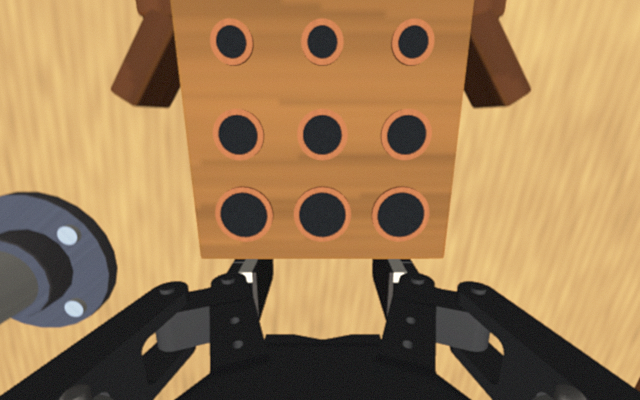

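```bash
python3 -m creep '50 -0.6 4 0 0; 50 -0.6 5 0 0; 50 -0.6 5 0 0; 50 -0.6 5 0 0; 50 -0.6 5 0 0; 50 -0.5 5 0 0; 50 -0.5 5 0 0; 50 -0.5 5 0 0'
python3 - <<'E'
from h import *
s=get_state(); print(st(s['eef_pos'][:2]))
f=optics.grab_frame('top'); a=f['frame'];cv2.imwrite(f'pics/top10.png',a)
cv2.imwrite('pics/top10_c.png',cv2.resize(a[100:200,220:360],None,fx=5.5,fy=5.5,interpolation=cv2.INTER_CUBIC))
E
```

```text
t: 21.72
eef_pos: [0.6995, 0.0965, 0.0145]
eef_rot: [[0.994, 0.003, -0.105], [0.105, -0.004, 0.994], [0.002, -1.0, -0.004]]
force: [0.1, -8.5, 2.5]
width: 0.0501
[[-0.0666851  -0.00113361]]
```

View pics/top10_c.png

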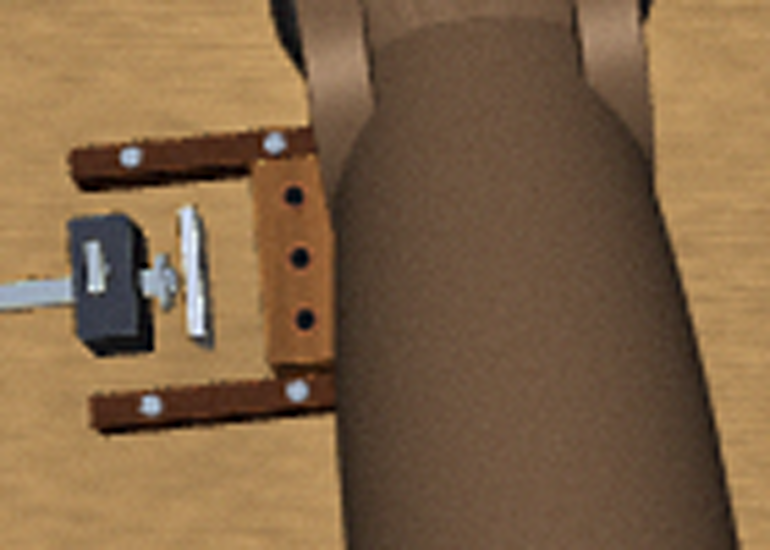

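The rack is squarely between the cheeks. Its front edge at about (262,260) has some 26 mm to go to the plate at (205,270).

```bash
python3 -m creep '50 -0.5 4 0 0; 50 -0.5 4 0 0; 50 -0.4 4 0 0; 50 -0.4 4 0 0; 50 -0.2 2 0 0; 50 -0.2 2 0 0; 50 -0.2 2 0 0'; python3 -m creep '50 -0.1 1 0 0; 50 -0.1 1 0 0'; python3 -m creep '50 -0.1 1 0 0; 50 -0.1 1 0 0'; python3 -c "
from h import *
print(st(get_state()['eef_pos'][:2]))"
```

```text
t: 22.65
eef_pos: [0.6971, 0.1184, 0.0144]
eef_rot: [[0.994, 0.003, -0.105], [0.105, -0.004, 0.994], [0.002, -1.0, -0.004]]
force: [1.2, -7.9, 3.6]
width: 0.0499
t: 22.9
eef_pos: [0.6969, 0.1203, 0.0145]
eef_rot: [[0.994, 0.003, -0.105], [0.105, -0.004, 0.994], [0.002, -1.0, -0.004]]
force: [0.4, -8.5, 1.9]
width: 0.0501
t: 23.15
eef_pos: [0.6967, 0.1223, 0.0144]
eef_rot: [[0.994, 0.003, -0.105], [0.105, -0.004, 0.994], [0.002, -1.0, -0.004]]
force: [0.8, -8.0, 3.7]
width: 0.0501
[[-0.04070835 -0.00105855]]
```

```bash
python3 -m creep '50 -0.1 1 0 0; 50 -0.1 1 0 0'|grep -E 'eef_pos|force'
python3 - <<'E'
from h import *
f=optics.grab_frame('top'); a=f['frame'];cv2.imwrite(f'pics/top11.png',a)
cv2.imwrite('pics/top11_c.png',cv2.resize(a[120:180,220:320],None,fx=8,fy=8,interpolation=cv2.INTER_CUBIC))
E
```

```text
eef_pos: [0.6965, 0.1242, 0.0144]
force: [1.5, -7.8, 3.5]
```

View pics/top11_c.png

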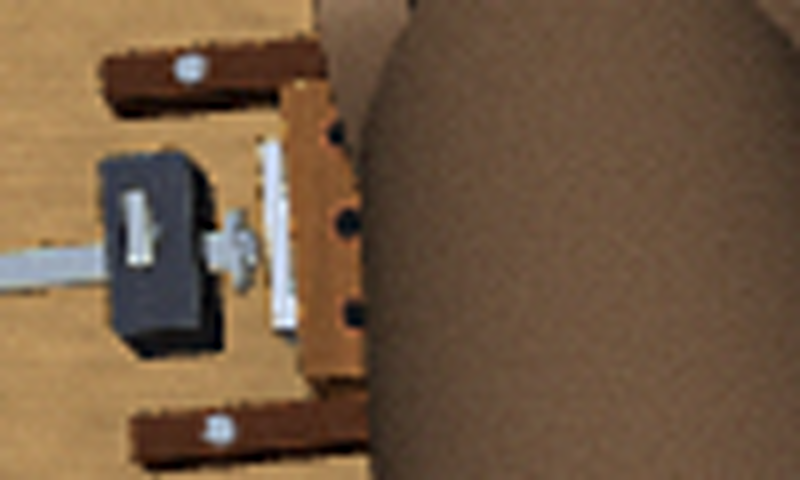

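The plate's bright edge at about (285,240) is now right against the rack front, or about to be. I'll creep on, watching the force.

```bash
for i in 1; do :; done; python3 -m creep '50 -0.1 1 0 0; 50 -0.1 1 0 0'|grep -E 'eef_pos|force'; python3 -m creep '50 -0.1 1 0 0'|grep -E 'eef_pos|force'; python3 -m creep '50 -0.1 1 0 0'|grep -E 'eef_pos|force'
```

```text
eef_pos: [0.6963, 0.126, 0.0144]
force: [0.7, -9.1, 2.8]
eef_pos: [0.6962, 0.1269, 0.0144]
force: [0.5, -9.2, 3.8]
eef_pos: [0.6961, 0.1279, 0.0144]
force: [0.9, -9.4, 4.0]
```

```bash
python3 -m creep '50 -0.1 1 0 0'|grep -E 'eef_pos|force'; python3 -m creep '50 -0.1 1 0 0'|grep -E 'eef_pos|force'; python3 -m creep '50 -0.1 0.5 0 0'|grep -E 'eef_pos|force'
```

```text
eef_pos: [0.696, 0.1288, 0.0144]
force: [1.3, -9.0, 3.6]
eef_pos: [0.6959, 0.1297, 0.0145]
force: [1.4, -10.4, 4.4]
eef_pos: [0.6958, 0.13, 0.0145]
force: [0.4, -11.3, 4.2]
```

```bash
python3 -m creep '50 0 0.4 0 0'|grep -E 'eef_pos|force'; python3 -m creep '50 0 0.4 0 0'|grep -E 'eef_pos|force'
python3 - <<'E'
from h import *
f=optics.grab_frame('top'); a=f['frame'];cv2.imwrite(f'pics/top12.png',a)
cv2.imwrite('pics/top12_c.png',cv2.resize(a[120:180,220:320],None,fx=8,fy=8,interpolation=cv2.INTER_CUBIC))
E
```

```text
eef_pos: [0.6958, 0.13, 0.0144]
force: [0.5, -11.4, 3.7]
eef_pos: [0.6958, 0.1301, 0.0145]
force: [0.6, -13.0, 4.3]
```

View pics/top12_c.png

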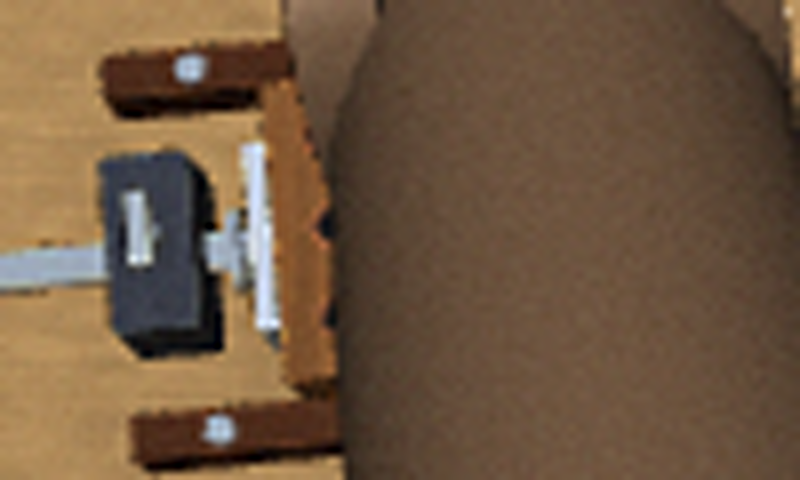

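The plate has been pushed back about 18 px of this crop (roughly 6 mm), and its collar is up against the rod. The tool stopped at y=0.130 while the force rose from about 9 to 13 N, so the plate is on its solid stop. Next I'll back off.

```bash
python3 -m creep '50 0 -1 0 0; 50 0.1 -1.5 0 0; 50 0.3 -3 0 0; 50 0.6 -6 0 0; 50 1 -10 0 0; 50 1 -10 0 0; 50 0 0 0 0'|grep -E 'eef_pos|force'; python3 -m creep '50 0 0 40 0; 50 0 0 50 0; 50 0 0 50 0; 50 -40 -20 10 0; 50 -50 -30 0 0; 50 -50 -40 0 0; 50 -50 -40 0 0; 50 -50 -40 0 0'|grep -E 'eef_pos|force'; python3 -m creep '50 -40 -40 0 0; 50 -20 -40 0 0; 50 0 -40 0 0; 50 0 0 0 0'|grep -E 'eef_pos|force'
python3 - <<'E'
from h import *
f=optics.grab_frame('top'); a=f['frame'];cv2.imwrite(f'pics/top13.png',a)
cv2.imwrite('pics/top13_c.png',cv2.resize(a[115:190,210:310],None,fx=8,fy=8,interpolation=cv2.INTER_CUBIC))
f=optics.grab_frame('scene'); cv2.imwrite(f'pics/scene13.png',f['frame'])
E
```

```text
eef_pos: [0.6978, 0.1011, 0.0129]
force: [0.6, 0.2, -0.6]
eef_pos: [0.4597, -0.0658, 0.1631]
force: [-0.6, -0.3, 1.2]
eef_pos: [0.4011, -0.1869, 0.1633]
force: [-0.5, 0.3, -0.1]
```

View pics/top13_c.png

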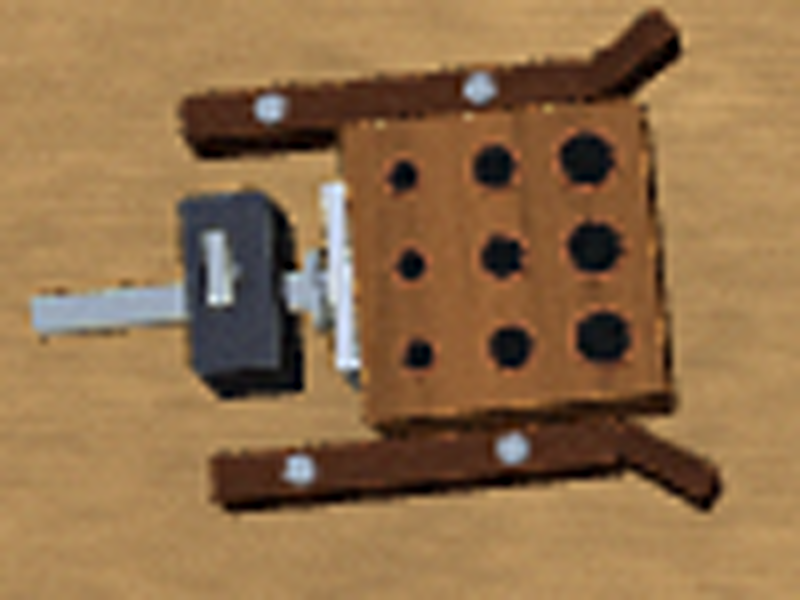

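View pics/top13.png

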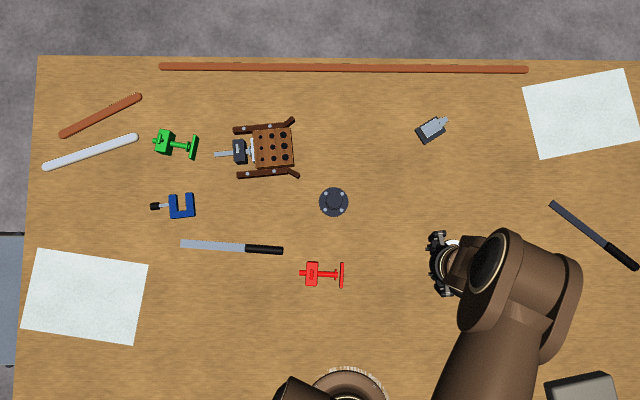

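View pics/scene13.png

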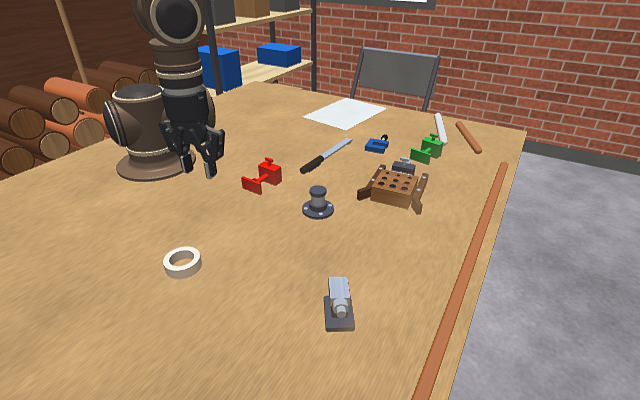

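The rack sits square between the cheeks and against the plate, whose edge is at u≈250.6 px compared with 253.1 px when free (about 6 mm). Post, anvil, tape, file and cutter stand where they were. One last numeric check before I hand it in.

Run:
```python
from h import *
from plant import job_done
f=dict(np.load('top.npz')); C=lambda p:(np.float64(p)+.5)/8-.5+[210,115]
h=st(ray(f,C([[403,175],[411,264],[418,353],[494,165],[501,256],[510,347],[587,158],[594,247],[603,337]]),.045)); print('rack',h.mean(0), 'yaw',np.arctan2(*(h[:3].mean(0)-h[6:].mean(0))[::-1]))
a=cv2.imread('pics/top0.png');b=cv2.imread('pics/top13.png')
for n,(u,v,w,g) in dict(file=(175,235,290,260),cutter=(145,185,200,225),post=(315,183,352,220),anvil=(410,112,455,148)).items():
    print(n,cv2.absdiff(a,b)[v:g,u:w].max())
sa=cv2.imread('pics/scene0.png');sb=cv2.imread('pics/scene13.png');print('tape scene',cv2.absdiff(sa,sb)[240:285,155:210].max())
print(get_state()['t']); job_done()
```

```text
rack [ 0.02946812 -0.00035363] yaw -0.007587345942654546
file 44
cutter 20
post 20
anvil 22
tape scene 9
27.1
the job is handed in; nothing more can be done
```

The rack is home between the station's cheeks with the sprung plate pressed right back, and I handed the job in at 27.1 s with the arm clear.

I pushed with two fingertips low on the rack's sides: along its lane past the anvil, sideways onto the station's centre line between anvil and post, then in. At the end I crept in 0.4–1 mm steps until the tool stopped moving and the push rose from about 9 to 13 N, of which roughly 4 N was on the plate.

**Last checks**
- **Rack:** about 0.4 mm off the centre line and turned about 0.008 rad. Its centre measured x ≈ 29 mm, which is 3 mm past the stated 26 mm maximum. I put that down to my estimate of the station origin and the camera calibration.
- **Plate:** it stands about 6 mm back from its free position and stayed there after I let go.
- **Bystanders and obstacles:** the tape, cutter, post and anvil look unchanged in before/after pictures. The file's patch differed a little more (44 of 255 at most, against about 20 for the others); it looks in the same place in the pictures, and I did not look into the difference further.
- **Force surprise:** at the start of the sideways push, about 12 N of push and 10 N of vertical force showed up. Raising the tool by 1 mm cleared it, and the rack looked flat in every picture I took.

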